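Reset the tripped breaker on a mower battery tray

TASK

One of the three push-button breakers on this mower battery tray has tripped: its red button stands out and shows its yellow band. By fingertip pressing alone, press the main rocker switch over to off (red-marked end fully down), then push the tripped button fully in, then press the rocker back to on (green-marked end fully down). Do not press the other two breakers, and do not lift or shift the battery packs or the loose things.

Things in the scene. Friction and masses are not known exactly. Their poses are not given: they have to be found in the camera images.
- tray: Battery tray of a ride-on mower, fixed on the bench: dark grey, 460 (x) by 410 (y) by 105 mm high, lime trim. Origin at the centre of its underside. Its -x part (nearest the robot) is a flat service console 150 mm deep, top 105 mm above the bench; beyond it three wells hold the packs. Its yaw is that of the breakers and main switch.
- main_switch: Black bezel of the main rocker switch, 50 (x) by 74 (y) mm, 9 mm high, fixed on the console in the row nearest the robot; where along the row varies. Origin at the centre of its underside (on the console), +y towards the green (on) end of the rocker.
- rocker (a joint): Grey rocker, 34 mm wide, 56 mm long along the bezel's y, tipping about the bezel's x axis. Angle in rad: +0.19 = on (green end down), -0.19 = off (red end down). Its top is a shallow V: the half that is down lies level 12 mm above the console (3 mm above the bezel), the other slopes up outward to 22 mm. It stays where left; pushing the raised end takes about 4 N, 10 mm down to the stop.
- green_end (a point): Where to press the green-marked (on) half of the rocker: on its top face, 20 mm from the tipping axis; moves with the rocker.
- red_end (a point): Where to press the red-marked (off) half of the rocker: on its top face, 20 mm from the tipping axis; moves with the rocker.
- tripped_top (a point): Centre of the top of the tripped breaker's red button (18 mm diameter), which stands out and shows a yellow band; any of the three places may hold it.
- button_tripped (a joint): Travel of the tripped button in m: 0 = fully in, up to 0.012 = out. It is pushed straight down against about 5 N of friction and stays where it is left. Fully in, its top is 12 mm above the console, 5 mm above its black collar.
- breaker_tripped: The tripped breaker: 40 mm square aluminium plate with a black collar 27 mm in diameter and 7 mm high, fixed on the console in the row nearest the packs, 118 mm from its neighbour. Origin at the centre of the plate's underside.
- breaker_second: A breaker of the same make that has not tripped (its red button is in, top 12 mm above the console): not to be pressed.
- breaker_third: The other breaker that has not tripped (its red button is in, top 12 mm above the console): not to be pressed.
- pack_a: Battery pack, 280 by 94 by 103 mm, 4 kg, loose in its well, with a black carrying handle to 141 mm and, at the end next to the console, a black plug to 128 mm above its underside (35 mm above the console, 35 mm from the breaker's centre). Origin at the centre of its underside.
- pack_b: Second battery pack, the same.
- pack_c: Third battery pack, the same.
- dust_cap: Loose white plastic cap, 36 mm in diameter, 20 mm high, lying on the console in the rocker's row, towards the +y end. Origin at the centre of its underside.
- grease_jar: Loose jar with a black cap and a blue label, 68 mm in diameter, 62 mm high, standing on the bench beside the console (+y side of the tray). Origin at the centre of its underside.
- screwdriver: Loose screwdriver lying on the bench beside the tray (-y side). Origin at the middle of its underside.

How it is judged:
On the way, in this order (a step that is already met when the one before it is completed fails the run):
1. the main rocker is off: red end fully down (value of joint rocker below -0.15 rad), for 0.2 s.
2. the tripped button is fully in, with the main rocker still off (value of joint button_tripped below 0.002 m and value of joint rocker below -0.15 rad), for 0.2 s.
3. the main rocker is on again: green end fully down (value of joint rocker above 0.15 rad), for 0.2 s.
At the end, for the whole second after the job is handed in: The main rocker is on (beyond +0.15 of 0.19 rad), the tripped button is in to within 2 mm, the packs are within 10 mm and the cap, jar and screwdriver within 15 mm of where they were (value of joint rocker above 0.15 rad and value of joint button_tripped below 0.002 m and distance of each of pack_a, pack_b, pack_c from where it was at the start of the episode below 0.01 m and distance of each of dust_cap, grease_jar, screwdriver from where it was at the start of the episode below 0.015 m); the robot touches nothing.
It fails at once if a breaker that had not tripped is pressed (over 2 N) (contact force between any of the arm, the fingers and breaker_second above 2 N or contact force between any of the arm, the fingers and breaker_third above 2 N).
It fails at once if a battery pack is lifted or shifted by more than 10 mm (distance of any of pack_a, pack_b, pack_c from where it was at the start of the episode above 0.01 m).
It fails at once if the cap, the jar or the screwdriver is lifted or moved by more than 15 mm (distance of any of dust_cap, grease_jar, screwdriver from where it was at the start of the episode above 0.015 m).
It also fails if it takes over 45 s, if anything falls off the work surface, if the arm or the gripper's body presses on something with over 40 N, if the wrist force passes 120 N, or if a joint passes its speed limit or range.

ROBOT

A 7-joint arm with a two-finger parallel gripper is mounted at the origin on the work surface. World frame = base frame: x ahead of the robot, y to its left, z up, the work surface at z = 0. Lengths are in m, angles in rad, forces in N, time in s.
With the tool pointing down it reaches from about 0.4 to 0.875 m from the base axis. Payload 19.3 kg.
Tool frame: the origin (TCP) lies at the very end of the fingers, on their centre line; the grasp point (between the pads) lies 19 mm behind it; z points along the fingers, y is the line along which they close (so a half turn about z gives the same grasp; the last joint's range is limited). The gripper opens to 85 mm and grips with 20 to 120 N. Pads are 22 mm wide; open, the fingers measure 114 mm over their backs; the gripper's body (76 mm by 85 mm) begins 54 mm behind the grasp point. The pads swing forward as they close: fully open they stand 13 mm farther back than shut.
Start: joints at [1.114, 0.521, -0.036, 1.599, 0.021, 1.021, -0.113], TCP at [0.236, -0.579, 0.231] pointing down, gripper open.
Joint ranges: [-2.91, 2.91], [-0.3, 2.13], [-1.5, 1.42], [0.17, 2.43], [-1.26, 4.41], [0.16, 1.93], [-2.52, 2.52]. Speed limits (rad/s): [1.89, 1.89, 2.39, 2.39, 3.01, 3.01, 3.01].

INTERFACE

Orientations are given as [roll, pitch, yaw] about the fixed x, y, z axes, in that order (R = Rz(yaw) Ry(pitch) Rx(roll)).
In Python, from workcell import bot gives the robot as it stands.
- The arm moves only by the tool servo_tool, never from a script. Its argument "plan" is a list of rows, each a list of 7 numbers: the finger opening in cm, from 0 to 8.54, then the shift along the tool's x, y, z in cm, then the turn, a rotation vector about the tool's x, y, z in degrees. In form: [[fingers, x, y, z, wx, wy, wz], ...]. A call has 1 to 10 rows; each row is the pose to reach, as a shift and turn from the pose commanded when the call began, along the tool's axes at that moment; what a row does not reach only later rows make up. A row lasts 1/10 s, in which the tool goes at most 50 mm and 8.59 degrees, less where a joint would pass 70% of its speed; a pose out of reach is approached as far as the arm can. A call with a gripper value outside its range is refused whole. The fingers move at their own pace and stop on an object; "force" is the grip in N (left out, the last holds). Time passes only in rows, so rows that repeat a pose let the fingers close. It gives the time, the measured TCP pose, the force, the opening and the grip force at its end, in the units of the state.
- bot.observe(): the state, without advancing time (a new reading comes with each control period).
- bot.grab_frame(name): name is "scene" or "side" or "wrist"; returns a dict with "frame" (480x640x3 uint8, blue, green, red), "mtx" (3x3 intrinsics, pixels), "k1" (the pictures are not rectified: a ray, as slopes to the right and down, at radius r is drawn at 1 + k1 r^2 times it, then the intrinsics apply), "R" (3x3) and "t" (3): a world point X has camera coordinates R X + t; the wrist camera has in their place "T_tool_cam" (4x4, takes a point from camera to tool coordinates, whose origin is the TCP and whose axes are the flange's). Camera axes: x right, y down, z forward; pixel columns grow to the right and rows downward; lengths in m; the calibration is good to about 2 mm. A picture is of the moment at which its call begins: read the wrist's pose just before it. There is no depth.
- bot.job_done(): hands the job in; it is judged then, once.
The state is a dict: "clock": time; "qpos": joint angles; "qd": joint speeds; "joint_efforts": joint torques, N m; "position": TCP position; "tool_rot": TCP orientation; "force": force on the tool from outside, world axes, zero at the start; "moment": the same for the moment, N m; "grip_width": finger opening in m; "finger_force": force on a finger pad.
Only numpy, scipy, OpenCV 4.12 (cv2) and the standard library are available. Lean on these libraries where they do the work, as an engineer would, in place of code of your own. Each camera call takes 0.05 s, during which the arm holds its last target. There are 200 camera calls.

## Working session

There is one attempt and no reset: what is moved stays moved. The work goes in short steps, Python scripts to look and compute and a tool call to move; the robot and the scene stay as the last step left them, time stands still between calls to the robot, and variables do not carry over. Pictures are saved under pics/ and viewed, at most 10 in all, crops included, and the job is handed in when it is done.

Besides the shell and the picture viewer there is one more tool, called after "Request:" by a JSON object that holds its "api" and its "payload", one argument or row to a line. servo_tool: Moves the arm, as the interface text tells. Its arguments: {"type":"object","properties":{"plan":{"type":"array","items":{"type":"array","items":{"type":"number"}}},"force":{"type":"number"}},"required":["plan"]}

```bash
mkdir -p pics; cat > h.py <<'E'
import numpy as np, cv2
from scipy.spatial.transform import Rotation as Ro
from workcell import bot
def save(n,f):
    g=bot.grab_frame(n); cv2.imwrite(f'pics/{f}.png',g['frame'])
    np.savez(f'pics/{f}.npz',**{k:v for k,v in g.items() if k!='frame'}); return g
def proj(f,X):
    g=np.load(f'pics/{f}.npz'); c=np.atleast_2d(X)@g['R'].T+g['t']; s=c[:,:2]/c[:,2:]
    s=s*(1+g['k1']*(s**2).sum(1,keepdims=True)); m=g['mtx']; return s@m[:2,:2].T+m[:2,2]
def ray(f,uv):
    g=np.load(f'pics/{f}.npz'); m=g['mtx']
    d=cv2.undistortPoints(np.array([[uv]],float),m,np.array([float(g['k1']),0,0,0.]))[0,0]
    return -g['R'].T@g['t'], g['R'].T@np.r_[d,1]
def atz(f,uv,z):
    o,d=ray(f,uv); return o+d*(z-o[2])/d[2]
E
python3 - <<'E'
from h import *
for n in('scene','side'):
    g=save(n,n+'0'); print(n,g['k1'],-g['R'].T@g['t'])
o=bot.observe(); print(o['position'],o['tool_rot'],o['clock'],o['force'])
E
```

```text
scene -0.04911266785147229 [ 1.3084788  -0.27322557  0.82731142]
side -0.08835026752322803 [0.54133809 0.79343914 0.87966938]
[ 0.23561658 -0.57855004  0.23077727] [-3.14054507e+00  8.50369407e-05  3.86780900e-01] 0.1 [-0.40850922  0.33790623 -0.28353003]
```

View pics/scene0.png

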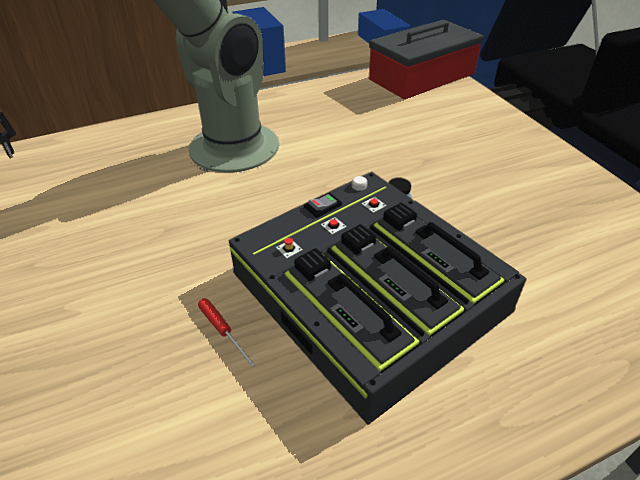

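View pics/side0.png

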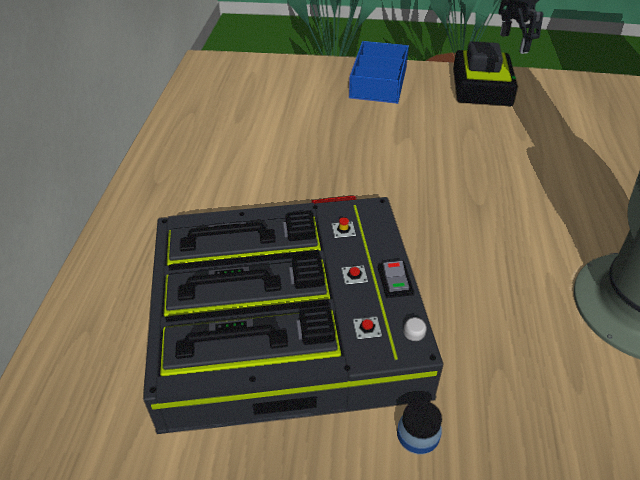

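The tripped breaker is the -y one (scene 289,245; side 344,227, yellow band visible). The rocker is at scene 322,204 and side 396,276, and the cap is at side 415,328. Next I'll measure these more precisely.

```bash
python3 - <<'E'
from h import *
a=cv2.imread('pics/side0.png')[205:355,310:450]; b=cv2.imread('pics/scene0.png')[165:265,270:420]
r=lambda i,s:cv2.resize(i,None,fx=s,fy=s,interpolation=cv2.INTER_CUBIC)
A=r(a,4);B=r(b,2.4)
c=np.zeros((600,800,3),np.uint8); c[:600,:400]=A[:600,:400]; B=r(b,2.6)[:,:400]; c[:B.shape[0],400:400+B.shape[1]]=B
cv2.imwrite('pics/crop.png',c)
for f in('side0','scene0'):
    im=cv2.imread(f'pics/{f}.png').astype(int); B,G,R=im[...,0],im[...,1],im[...,2]
    for nm,m in(('red',(R>130)&(G<75)&(B<75)),('green',(G>110)&(R<90)&(B<130)),('yellow',(R>170)&(G>140)&(B<80))):
        n,l,s,ce=cv2.connectedComponentsWithStats(m.astype(np.uint8))
        for i in range(1,n):
            x,y=ce[i]
            if s[i,4]>8 and 170<y<345 and 270<x<430: print(f,nm,s[i],ce[i].round(1),atz(f,ce[i],.117).round(4))
E
```

```text
side0 red [338 197   8   2  10] [340.9 197.2] [ 0.6039 -0.1193  0.117 ]
side0 red [348 196   7   2   9] [350.9 196.2] [ 0.5844 -0.1244  0.117 ]
side0 red [325 198  10   2  10] [329.5 198.3] [ 0.626  -0.1135  0.117 ]
side0 red [340 218   9   7  53] [343.7 220.9] [ 0.5925 -0.0501  0.117 ]
side0 red [388 263  11   4  41] [393.1 264.5] [0.4966 0.0545 0.117 ]
side0 red [350 267  10   9  69] [354.6 270.9] [0.563  0.0771 0.117 ]
side0 red [363 320  10   9  79] [367.3 323.9] [0.5343 0.1912 0.117 ]
side0 green [392 282  13   5  46] [398.5 284.4] [0.4863 0.1006 0.117 ]
side0 yellow [342 225   5   5  13] [343.9 227.4] [ 0.5907 -0.0322  0.117 ]
scene0 red [370 199   8   5  28] [373.7 201.2] [0.5383 0.1873 0.117 ]
scene0 red [330 219   8   6  33] [333.3 222. ] [0.5667 0.0738 0.117 ]
scene0 red [284 238   9   6  41] [288.2 240.4] [ 0.5819 -0.0362  0.117 ]
scene0 green [327 196   7   5  17] [329.7 197.9] [0.4869 0.1011 0.117 ]
```

View pics/crop.png

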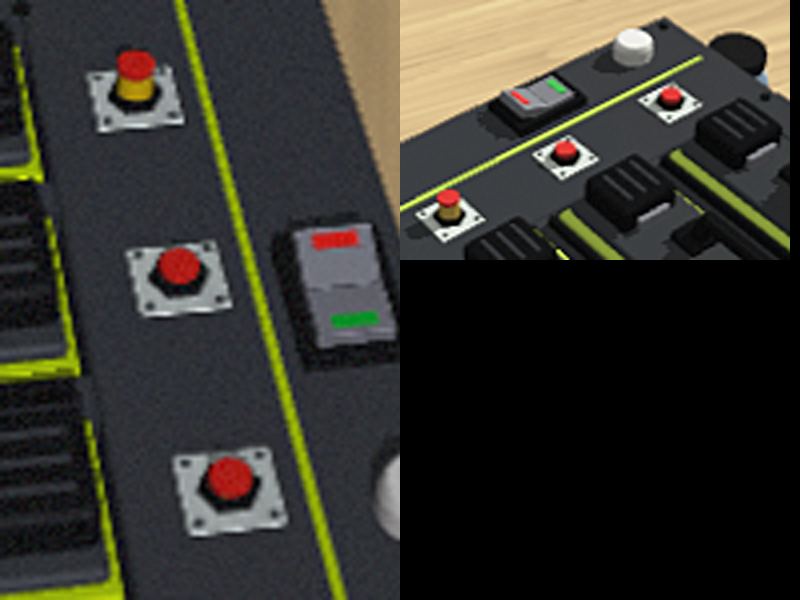

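```bash
cat >> h.py <<'E'
def tri(u1,u2,f1='side0',f2='scene0'):
    (o,d),(p,e)=ray(f1,u1),ray(f2,u2); s=np.linalg.lstsq(np.c_[d,-e],p-o,rcond=None)[0]
    a,b=o+d*s[0],p+e*s[1]; return (a+b)/2,np.linalg.norm(a-b)
def togo(X,yaw):
    o=bot.observe(); R=Ro.from_euler('xyz',o['tool_rot']); T=Ro.from_euler('xyz',[np.pi,0,yaw])
    return np.r_[R.inv().apply(np.array(X)-o['position'])*100, (R.inv()*T).as_rotvec(degrees=True)].round(2)
E
python3 - <<'E'
from h import *
for n,a,b in(('trip',(343.7,220.9),(288.2,240.4)),('sec',(354.6,270.9),(333.3,222)),('third',(367.3,323.9),(373.7,201.2)),('red',(393.6,264.7),(316.5,202.7)),('green',(398.5,284.4),(329.7,197.9))):
    print(n,*[np.round(v,4) for v in tri(a,b)])
E
```

```text
trip [ 0.5919 -0.0394  0.1267] 0.0
sec [0.5633 0.075  0.1143] 0.0009
third [0.5346 0.1891 0.1141] 0.0006
red [0.4971 0.0629 0.124 ] 0.0027
green [0.4865 0.1009 0.1171] 0.0008
```

```bash
python3 - <<'E'
from h import *
print(togo([.4966,.0626,.20],.246))
E
```

```text
[ 4.836e+01 -4.953e+01  3.130e+00 -6.000e-02  1.000e-02  8.070e+00]
```

Request:
{"api": "servo_tool", "payload": {
  "plan": [
    [0,3.5,-3.5,0,0,0,2],
    [0,7,-7,0,0,0,4],
    [0,10.5,-10.5,0,0,0,6],
    [0,14,-14,0,0,0,8],
    [0,17.5,-17.5,0,0,0,8],
    [0,21,-21,0,0,0,8],
    [0,24.5,-24.5,0,0,0,8],
    [0,28,-28,0,0,0,8],
    [0,31.5,-31.5,0,0,0,8],
    [0,35,-35,0,0,0,8]
  ],
  "force": 40
}}

```text
clock: 1.1
position: [0.4282, -0.1207, 0.2314]
tool_rot: [3.141, -0.0, 0.247]
force: [0.5, -1.4, -0.7]
grip_width: -0.0
finger_force: 0.0
```

```bash
python3 - <<'E'
from h import *
o=bot.observe();print(o['position'],o['tool_rot'],o['grip_width'],o['clock'])
print(togo([.4966,.0626,.18],.246))
E
```

```text
[ 0.42816016 -0.12073648  0.23138748] [ 3.14144874e+00 -1.25504554e-04  2.46909008e-01] -1.9380643048019947e-05 1.1
[ 1.112e+01 -1.611e+01  5.140e+00  1.000e-02 -1.000e-02  5.000e-02]
```

Request:
{"api": "servo_tool", "payload": {
  "plan": [
    [0,2.5,-3.5,0.5,0,0,0],
    [0,5,-7,1.5,0,0,0],
    [0,7.5,-10.5,2.5,0,0,0],
    [0,10,-14,3.5,0,0,0],
    [0,11.1,-16.1,5.1,0,0,0],
    [0,11.1,-16.1,5.1,0,0,0],
    [0,11.1,-16.1,5.1,0,0,0]
  ]
}}

```text
clock: 1.8
position: [0.4957, 0.0606, 0.1799]
tool_rot: [-3.142, 0.001, 0.248]
force: [-0.6, -0.0, 1.0]
grip_width: -0.0001
finger_force: 0.0
```

```bash
python3 - <<'E'
from h import *
print(togo([.4966,.0626,.117],.246))
g=save('wrist','w1'); o=bot.observe(); c=g['frame']
M=np.eye(4); M[:3,:3]=Ro.from_euler('xyz',o['tool_rot']).as_matrix(); M[:3,3]=o['position']
C=np.linalg.inv(M@g['T_tool_cam']); np.savez('pics/w1.npz',R=C[:3,:3],t=C[:3,3],mtx=g['mtx'],k1=g['k1'])
for n,X in(('red',[.4966,.0626,.125]),('green',[.487,.1013,.117]),('trip',[.592,-.039,.129]),('sec',[.563,.075,.117])):
    p=proj('w1',X)[0]; print(n,p.round(1)); cv2.drawMarker(c,tuple(int(v) for v in p.round()),(255,255,0),0,12,1)
cv2.imwrite('pics/w1m.png',c)
E
```

```text
[ 0.14 -0.17  6.28 -0.    0.08  0.12]
red [306.5 265. ]
green [242.4 259.7]
trip [533.1 151.1]
sec [313.7 148. ]
```

View pics/w1m.png

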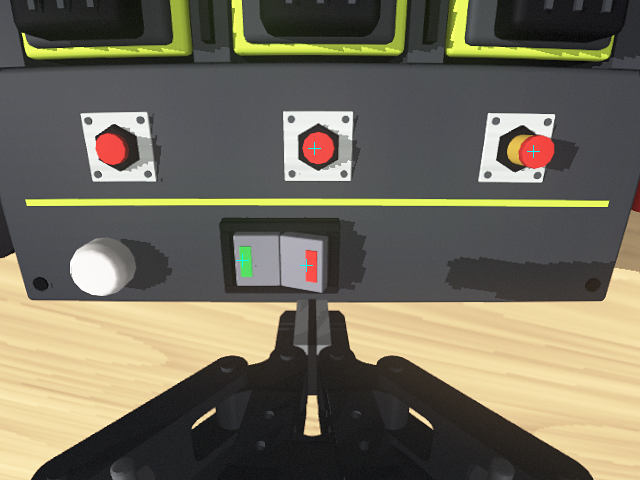

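The measured points fall within about 4 px (2 mm) of the features: red mark at 311,266 and tripped top at 537,151. The fingers sit over the red end, so I'll press it.

Request:
{"api": "servo_tool", "payload": {
  "plan": [
    [0,0.1,0,3.5,0,0,0],
    [0,0.1,0,4.8,0,0,0],
    [0,0.1,0,5.3,0,0,0],
    [0,0.1,0,5.7,0,0,0],
    [0,0.1,0,6.1,0,0,0],
    [0,0.1,0,6.3,0,0,0],
    [0,0.1,0,6.4,0,0,0],
    [0,0.1,0,6.4,0,0,0],
    [0,0.1,0,6.4,0,0,0]
  ]
}}

```text
clock: 2.75
position: [0.4976, 0.0606, 0.117]
tool_rot: [3.141, -0.001, 0.247]
force: [0.9, -3.9, 5.0]
grip_width: 0.0004
finger_force: 2.7
```

Request:
{"api": "servo_tool", "payload": {
  "plan": [
    [0,0,0,0.1,0,0,0],
    [0,0,0,0.2,0,0,0],
    [0,0,0,0.2,0,0,0],
    [0,0,0,0.2,0,0,0]
  ]
}}

```text
clock: 3.15
position: [0.4978, 0.0606, 0.1163]
tool_rot: [3.141, -0.002, 0.247]
force: [-9.7, -4.7, 39.9]
grip_width: -0.0001
finger_force: 19.9
```

The force rose to 40 N, so the rocker is against its stop. I'll lift off and verify.

Request:
{"api": "servo_tool", "payload": {
  "plan": [
    [0,0,0,-1,0,0,0],
    [0,0,0,-3,0,0,0],
    [0,0,0,-5.5,0,0,0],
    [0,0,0,-5.5,0,0,0]
  ]
}}

```text
clock: 3.55
position: [0.4985, 0.0613, 0.1722]
tool_rot: [3.142, -0.004, 0.247]
force: [0.1, -0.6, 0.3]
grip_width: -0.0002
finger_force: 0.0
```

```bash
python3 - <<'E'
from h import *
print(togo([.592,-.0395,.17],.246))
g=save('wrist','w2')
cv2.imwrite('pics/w2c.png',cv2.resize(g['frame'][180:320,180:400],None,fx=2,fy=2))
E
```

```text
[ 6.6  12.06  0.25  0.   -0.25  0.06]
```

View pics/w2c.png

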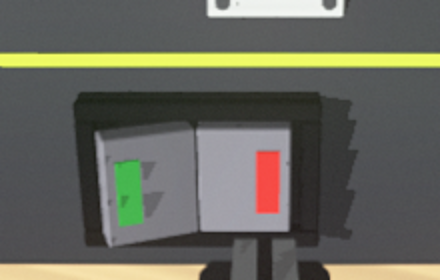

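The red half now lies flat and the green half is raised, so the rocker is off. Next I'll move over the tripped button.

Request:
{"api": "servo_tool", "payload": {
  "plan": [
    [0,1.5,2.5,0,0,0,0],
    [0,3,5.5,0,0,0,0],
    [0,4.5,8.5,0,0,0,0],
    [0,6,11,0.2,0,0,0],
    [0,6.6,12.1,0.2,0,0,0],
    [0,6.6,12.1,0.2,0,0,0],
    [0,6.6,12.1,0.2,0,0,0],
    [0,6.6,12.1,0.2,0,0,0]
  ]
}}

```text
clock: 4.4
position: [0.59, -0.0391, 0.1673]
tool_rot: [-3.141, 0.0, 0.248]
force: [1.0, -0.6, 0.5]
grip_width: 0.0
finger_force: 0.0
```

```bash
python3 - <<'E'
from h import *
print(togo([.592,-.0395,.117],.246))
E
```

```text
[ 0.18  0.09  5.03 -0.03  0.02  0.14]
```

Request:
{"api": "servo_tool", "payload": {
  "plan": [
    [0,0.2,0.1,2,0,0,0],
    [0,0.2,0.1,3.3,0,0,0],
    [0,0.2,0.1,3.8,0,0,0],
    [0,0.2,0.1,4.2,0,0,0],
    [0,0.2,0.1,4.6,0,0,0],
    [0,0.2,0.1,4.9,0,0,0],
    [0,0.2,0.1,5.1,0,0,0],
    [0,0.2,0.1,5.2,0,0,0],
    [0,0.2,0.1,5.2,0,0,0],
    [0,0.2,0.1,5.2,0,0,0]
  ]
}}

```text
clock: 5.4
position: [0.593, -0.0405, 0.1168]
tool_rot: [3.141, -0.001, 0.247]
force: [-10.8, 2.3, 27.7]
grip_width: 0.0
finger_force: 13.6
```

Request:
{"api": "servo_tool", "payload": {
  "plan": [
    [0,0,0,0.05,0,0,0],
    [0,0,0,0.05,0,0,0],
    [0,0,0,-1,0,0,0],
    [0,0,0,-3,0,0,0],
    [0,0,0,-5.5,0,0,0],
    [0,0,0,-5.5,0,0,0]
  ]
}}

```text
clock: 6.0
position: [0.5946, -0.041, 0.1735]
tool_rot: [3.14, -0.005, 0.247]
force: [0.8, 0.2, -0.0]
grip_width: -0.0001
finger_force: 0.0
```

```bash
python3 - <<'E'
from h import *
print(togo([.487,.1005,.17],.246))
g=save('side','s2')
cv2.imwrite('pics/s2c.png',cv2.resize(g['frame'][195:345,300:450],None,fx=3,fy=3))
E
```

```text
[ -6.98 -16.35   0.29   0.08  -0.27   0.04]
```

View pics/s2c.png

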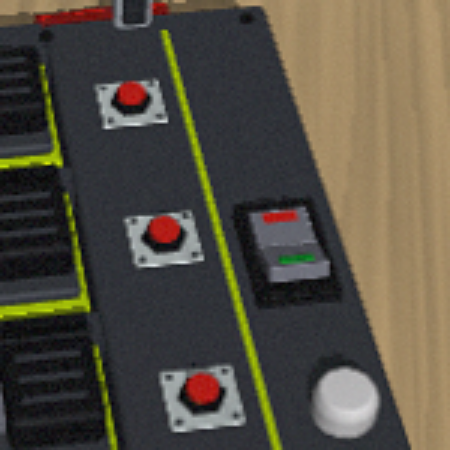

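The tripped button is fully in with no yellow showing, and the rocker is still off. Next is the green end. I'll move -x first so the tool doesn't pass over the middle breaker.

Request:
{"api": "servo_tool", "payload": {
  "plan": [
    [0,-3,-1,0,0,0,0],
    [0,-6,-3,0,0,0,0],
    [0,-7,-6,0,0,0,0],
    [0,-7,-9.5,0,0,0,0],
    [0,-7,-13,0,0,0,0],
    [0,-7,-15.5,0.2,0,0,0],
    [0,-7,-16.3,0.3,0,0,0],
    [0,-7,-16.3,0.3,0,0,0],
    [0,-7,-16.3,0.3,0,0,0]
  ]
}}

```text
clock: 6.95
position: [0.4853, 0.0991, 0.167]
tool_rot: [3.141, 0.0, 0.246]
force: [-0.2, -0.3, 0.3]
grip_width: -0.0
finger_force: 0.0
```

```bash
python3 - <<'E'
from h import *
print(togo([.487,.1005,.117],.246))
E
```

```text
[ 0.2  -0.1   5.    0.03  0.02  0.02]
```

Request:
{"api": "servo_tool", "payload": {
  "plan": [
    [0,0.2,-0.1,2,0,0,0],
    [0,0.2,-0.1,3.4,0,0,0],
    [0,0.2,-0.1,3.9,0,0,0],
    [0,0.2,-0.1,4.3,0,0,0],
    [0,0.2,-0.1,4.7,0,0,0],
    [0,0.2,-0.1,5,0,0,0],
    [0,0.2,-0.1,5.2,0,0,0],
    [0,0.2,-0.1,5.2,0,0,0],
    [0,0.2,-0.1,5.2,0,0,0]
  ]
}}

```text
clock: 7.85
position: [0.4872, 0.1015, 0.1166]
tool_rot: [3.141, -0.001, 0.247]
force: [-7.5, -0.6, 27.0]
grip_width: 0.0001
finger_force: 13.2
```

Request:
{"api": "servo_tool", "payload": {
  "plan": [
    [0,0,0,0.05,0,0,0],
    [0,0,0,0.05,0,0,0],
    [0,0,0,-1,0,0,0],
    [0,0,0,-4,0,0,0],
    [0,0,0,-8,0,0,0],
    [0,0,0,-10,0,0,0],
    [0,0,0,-10,0,0,0],
    [0,0,0,-10,0,0,0],
    [0,0,0,-10,0,0,0]
  ]
}}

```text
clock: 8.75
position: [0.4865, 0.1012, 0.2145]
tool_rot: [3.141, 0.001, 0.247]
force: [-0.5, -0.7, 0.0]
grip_width: 0.0
finger_force: 0.0
```

```bash
python3 - <<'E'
from h import *
g=save('wrist','w3')
cv2.imwrite('pics/w3.png',g['frame'])
E
```

```text
(no output)
```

View pics/w3.png

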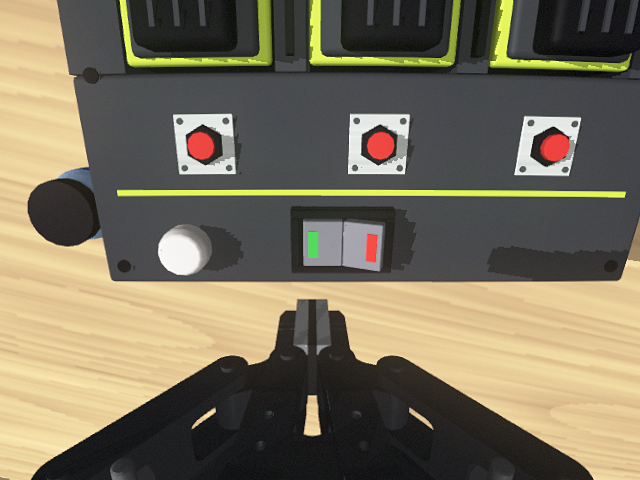

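The green end is down (313,244), the red end is raised (372,247), all three buttons are in, and the tool is clear.

```bash
python3 -c "
from workcell import bot
print(bot.job_done())"
```

```text
the job is handed in; nothing more can be done
None
```

I switched the rocker off, pushed the tripped -y breaker fully in, and switched the rocker back on. The last pictures confirm this, the tool touched nothing else, and the job was handed in after about 9 s; no verdict came back.

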